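# Drive the worn bushing out of a pump bearing bracket

## Robot

A 6-joint arm with a two-finger parallel gripper is mounted at the origin on the work surface. World frame = base frame: x ahead of the robot, y to its left, z up, the work surface at z = 0. Lengths are in m, angles in rad, forces in N, time in s.
With the tool pointing down it reaches from about 0.35 to 0.975 m from the base axis. Payload 4.9 kg.
Tool frame: the origin (TCP) lies midway between the tips of the shut fingers; the grasp point (between the pads) lies 19 mm behind it; z points along the fingers, y is the line along which they close (so a half turn about z gives the same grasp; the last joint's range is limited). The gripper opens to 85 mm and grips with 20 to 120 N. Pads are 22 mm wide; open, the fingers measure 114 mm over their backs; the gripper's body (76 mm by 85 mm) begins 54 mm behind the grasp point. The pads swing forward as they close: fully open they stand 13 mm farther back than shut.
Start: joints at [1.103, 0.053, 1.613, -0, 1.476, -0.119], TCP at [0.214, 0.587, 0.231] pointing down, gripper open.
Joint ranges: [-3.01, 3.01], [-1.01, 2.22], [0.06, 2.58], [-1.02, 4.17], [0.09, 2.62], [-3.14, 3.14]. Speed limits (rad/s): [2.57, 2.57, 3.14, 3.14, 3.14, 3.14].

## Interface

Orientations are given as a unit quaternion [w, x, y, z].
In Python, from plant import * gives the robot as it stands.
- The arm moves only by the tool jog_arm, never from a script. Its argument "targets" is a list of rows, each a list of 3 entries, a list of its own where there are three numbers: the shift along the tool's x, y, z in units of 25 mm (1.0 is 25 mm), then the turn, a rotation vector about the tool's x, y, z in units of 8 degrees (1.0 is 8 degrees), then the opening in per cent of the stroke, from 0 (shut) to 100 (fully open). A call has 1 to 8 rows; each row is the pose to reach, as a shift and turn from the pose commanded when the call began, along the tool's axes at that moment; what a row does not reach only later rows make up. A row lasts 1/8 s, in which the tool goes at most 62.5 mm and 10.7 degrees, less where a joint would pass 70% of its speed; a pose out of reach is approached as far as the arm can. A call with a gripper value outside its range is refused whole. The fingers move at their own pace and stop on an object; the grip force is fixed at half the most. Time passes only in rows, so rows that repeat a pose let the fingers close. It gives the time, the measured TCP pose, the force, the opening and the grip force at its end, in the units of the state.
- state(): the state, without advancing time (a new reading comes with each control period).
- grab_frame(name): name is "side" or "top"; returns (picture, depth): 384x512x3 uint8, red, green, blue; 384x512 float32, m along the optical axis (not along the pixel's ray), 0 where there is no reading.
- camera_params(name): a dict with "fovy" (degrees; the focal length in pixels is half the picture's height over the tangent of half this angle, whatever the lens; pixels are square), "cx", "cy" (the principal point, pixels), "rvec" (rotation vector, rad) and "tvec" (3), from world to camera coordinates, as OpenCV has them. Camera axes: x right, y down, z forward; pixel columns grow to the right and rows downward; lengths in m; the calibration is good to about 2 mm. A picture is of the moment at which its call begins. camera_params takes no time and is no camera call.
- job_done(): hands the job in; it is judged then, once.
The state is a dict: "time": time; "joint_pos": joint angles; "joint_vel": joint speeds; "joint_efforts": joint torques, N m; "tool_pos": TCP position; "tool_rot": TCP orientation; "contact_force": force on the tool from outside, world axes, zero at the start; "ft_torque": the same for the moment, N m; "gripper_width": opening from 0.0 (shut) to 1.0 (fully open); "grasp_force": force on a finger pad.
Only numpy, scipy, OpenCV 4.12 (cv2) and the standard library are available. Lean on these libraries where they do the work, as an engineer would, in place of code of your own. Each camera call takes 0.05 s, during which the arm holds its last target. There are 200 camera calls.

## Task

Take the drift with the plain straight cylindrical grip from the tool rack and push its shaft down through the bore of the bracket that still holds a brass bushing, so that the bushing comes out underneath and drops onto the bracket's base. Leave the drift standing upright in that bore with its collar down on the bracket.

Things in the scene. Friction and masses are not known exactly. Their poses are not given: they have to be found in the camera images.
- drift_grip (a point): Centre of the drift's round grip (24 mm across, 56 mm tall). Steel, 0.35 kg, round about z. Below the grip a collar 56 mm across, 8 mm thick, then a shaft 20 mm across, 45 mm long, its end tapered to 14 mm. The point is 36 mm above the collar's underside, 81 mm above the shaft's end. It hangs by its collar in a rack 70 mm high, beside two tools not wanted (ball knob, T-bar) that reach 131 mm above the bench.
- bracket_bore (a point): Centre of the upper mouth of the upright bore (37 mm diameter, z up) that holds the bushing; 90 mm above the bench. Pushing the bushing takes 8 to 20 N for some 20 mm, then it falls freely. The drift's shaft enters with 8 mm to spare all round; its collar stops on the block. A like bracket with an empty bore stands nearby.
- bracket: The fixed aluminium bracket that holds the bushing; origin on the bench under the bore's axis, z up, legs at +y and -y. Block 90 x 84 x 35 mm (x, y, z), underside 55 mm and top 90 mm above the bench, on two legs over a base plate 120 x 110 mm, 5 mm thick, with a 12 mm lip.
- bushing_center (a point): Centre, half-way along its length, of the loose brass bushing: a sleeve 34 mm outside, 12 mm inside, 25 mm long, 0.08 kg. At the start upright in the bore, its top 5 mm below the bore's mouth; sprung shoes in the bore wall hold it.
Things that resemble listed ones, but are neither listed nor needed, are in the scene too. What is shaped like the part that bears drift_grip but brown or red is not meant.

How it is judged:
By the outcome, as a careful person would: the job done as asked, in the order asked, and still so for the second after the job is handed in, with the robot touching nothing.
It also fails if it takes over 45 s, if anything falls off the work surface, if the arm or the gripper's body presses on something with over 40 N, if the wrist force passes 120 N, or if a joint passes its speed limit or range.

## Working session

There is one attempt and no reset: what is moved stays moved. The work goes in short steps, Python scripts to look and compute and a tool call to move; the robot and the scene stay as the last step left them, time stands still between calls to the robot, and variables do not carry over. Pictures are saved under pics/ and viewed, at most 10 in all, crops included, and the job is handed in when it is done.

Besides the shell and the picture viewer there is one more tool, called after "Emit:" as name(argument=value, ...), one argument or row to a line, values as JSON. jog_arm: Moves the arm, as the interface text tells. Its arguments: {"type":"object","properties":{"targets":{"type":"array"}},"required":["targets"]}

```bash
mkdir -p pics; ls; cat > h.py <<'E'
from plant import *
import numpy as np, cv2
def cam(n):
    p=camera_params(n); f=192/np.tan(np.radians(p["fovy"])/2)
    R=cv2.Rodrigues(np.array(p["rvec"],float))[0]; t=np.array(p["tvec"],float)
    return p,f,R,t
def ray(n,u,v,z):
    p,f,R,t=cam(n); c=-R.T@t
    d=R.T@np.array([(u-p["cx"])/f,(v-p["cy"])/f,1.]); return c+d*(z-c[2])/d[2]
def cloud(n,dep):
    p,f,R,t=cam(n); v,u=np.mgrid[:384,:512]
    P=np.stack([(u-p["cx"])/f*dep,(v-p["cy"])/f*dep,dep],-1)
    return (P-t)@R
def proj(n,P):
    p,f,R,t=cam(n); q=R@np.array(P)+t; return q[:2]/q[2]*f+[p["cx"],p["cy"]]
E
python3 - <<'E'
from h import *
for n in("top","side"):
    a,d=grab_frame(n); print(camera_params(n)); cv2.imwrite(f"pics/{n}0.png",a[...,::-1]); np.save(n,d); np.save(n+"rgb",a)
    p,f,R,t=cam(n); print(-R.T@t,R[2])
print(state())
E
```

```text
pics
{'fovy': 50.35387706008955, 'cx': 258.1607543525809, 'cy': 185.15795200124234, 'rvec': array([ 2.14626776, -2.1360952 ,  0.17874789]), 'tvec': array([-0.09133581,  0.48438715,  0.91920948])}
[ 0.33224151 -0.08297239  0.9852159 ] [ 0.15920763 -0.00632465 -0.98722486]
{'fovy': 42.19381511220158, 'cx': 260.69234578202503, 'cy': 185.10458855261925, 'rvec': array([ 2.26482535, -0.55637115,  0.2176068 ]), 'tvec': array([-0.44392809,  0.1959947 ,  1.12126711])}
[ 0.09638323 -0.81995296  0.90061835] [ 0.3227411   0.65570563 -0.68256012]
{'time': 0.1, 'joint_pos': array([ 1.10300528e+00,  5.32741874e-02,  1.61414222e+00, -9.83766055e-08,
        1.47602851e+00, -1.18964797e-01]), 'joint_vel': array([-0.00130984, -0.00267704, -0.00270714, -0.00105748,  0.00138714,
       -0.00020611]), 'joint_efforts': array([ 1.02448619e-03, -3.94903207e+01, -3.71363211e+01, -1.06602433e-04,
        3.86772183e-03,  1.69846260e-06]), 'tool_pos': array([0.21334426, 0.58685888, 0.23020494]), 'tool_rot': array([-2.67779388e-04,  1.73530118e-01,  9.84828127e-01, -8.86576489e-04]), 'contact_force': array([-0.39548813, -0.02621513,  0.32532445]), 'ft_torque': array([ 0.00843946, -0.00035489,  0.02769125]), 'grasp_force': 0.0, 'gripper_width': 1.004525340976103}
```

View pics/top0.png

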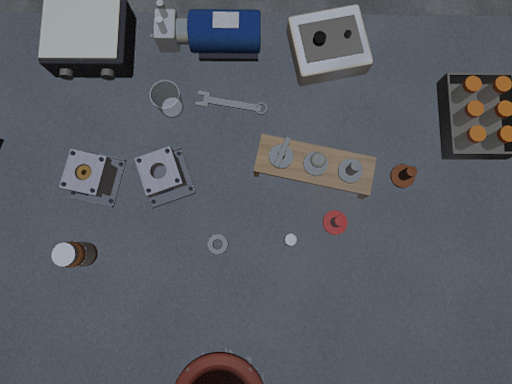

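View pics/side0.png

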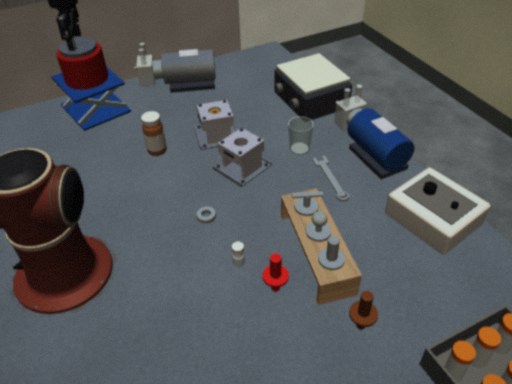

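The top view shows the rack tools at (281,157) T-bar, (317,161) ball and (350,170) cylindrical grip. The bracket with brass is at (84,172) and the empty one at (159,170). The side view agrees: brass at (213,110), grip at (333,245).

```bash
python3 - <<'E'
from h import *
for n,pts in (("top",dict(grip=(350,170),ball=(317,161),T=(281,157),brass=(84,172),blk=(75,160),empty=(159,170),rack=(333,165))),("side",dict(grip=(333,242),brass=(213,110),blk=(207,106),redthing=(75,50),redrim=(80,70),blk2=(240,138),glass=(300,125)))):
    d=np.load(n+".npy"); C=cloud(n,d)
    for k,(u,v) in pts.items(): print(n,k,C[v,u].round(3))
    if n=="top":
        # grip top, collar, block tops by height
        a=np.load("toprgb.npy"); hsv=cv2.cvtColor(a,cv2.COLOR_RGB2HSV)
        for nm,(u0,u1,v0,v1),(z0,z1) in (("griptop",(325,372,145,190),(.12,.16)),("collar",(330,372,150,190),(.072,.09)),("block",(50,135,140,210),(.08,.1)),("block2",(130,200,140,210),(.08,.1))):
            m=np.zeros((384,512),bool); m[v0:v1,u0:u1]=True; m&=(C[...,2]>z0)&(C[...,2]<z1)
            P=C[m]; print(nm,m.sum(),P.mean(0).round(4),P.min(0).round(3),P.max(0).round(3), cv2.minAreaRect(P[:,:2].astype(np.float32)))
        m=((hsv[...,0]>15)&(hsv[...,0]<32)&(hsv[...,1]>90)).astype(np.uint8); m[:, :60]=0;m[:,110:]=0;m[:150]=0;m[195:]=0
        v,u=np.nonzero(m); print("brass px",len(u),u.mean(),v.mean(),u.min(),u.max(),v.min(),v.max(), ray("top",u.mean(),v.mean(),.085))
E
```

```text
top grip [ 0.506 -0.287  0.121]
top ball [ 0.523 -0.214  0.132]
top T [ 0.535 -0.138  0.117]
top brass [0.508 0.307 0.072]
top blk [0.532 0.321 0.089]
top empty [0.526 0.153 0.005]
top rack [ 0.527 -0.26   0.072]
griptop 118 [ 0.5127 -0.2922  0.1325] [ 0.501 -0.307  0.121] [ 0.534 -0.232  0.138] ((0.5164026618003845, -0.26917654275894165), (0.07721485197544098, 0.02288949489593506), 81.34788513183594)
collar 575 [ 0.5115 -0.2958  0.0764] [ 0.471 -0.347  0.072] [ 0.562 -0.252  0.089] ((0.5163028836250305, -0.29906564950942993), (0.09419985860586166, 0.09021834284067154), 87.994384765625)
block 1563 [0.5036 0.3001 0.0894] [0.453 0.251 0.08 ] [0.557 0.352 0.097] ((0.50445556640625, 0.30143725872039795), (0.0864764079451561, 0.09433846920728683), 78.34113311767578)
block2 1385 [0.5067 0.1335 0.0901] [0.452 0.08  0.08 ] [0.562 0.188 0.099] ((0.5074394345283508, 0.13410024344921112), (0.09406894445419312, 0.08477307856082916), 19.70132827758789)
brass px 159 83.11949685534591 171.68553459119497 76 90 165 179 [0.50586569 0.303054   0.085     ]
side grip [ 0.511 -0.3    0.133]
side brass [0.507 0.312 0.083]
side blk [0.498 0.335 0.086]
side redthing [0.204 0.536 0.246]
side redrim [0.203 0.556 0.174]
side blk2 [0.517 0.153 0.085]
side glass [0.703 0.152 0.065]
```

```bash
python3 - <<'E'
from h import *
a=np.load("toprgb.npy"); 
x=np.hstack([cv2.resize(a[140:215,45:145],None,fx=4,fy=4,interpolation=2),cv2.resize(a[125:200,300:400],None,fx=4,fy=4,interpolation=2)])
cv2.imwrite("pics/crop.png",x[...,::-1])
E
```

```text
(no output)
```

View pics/crop.png

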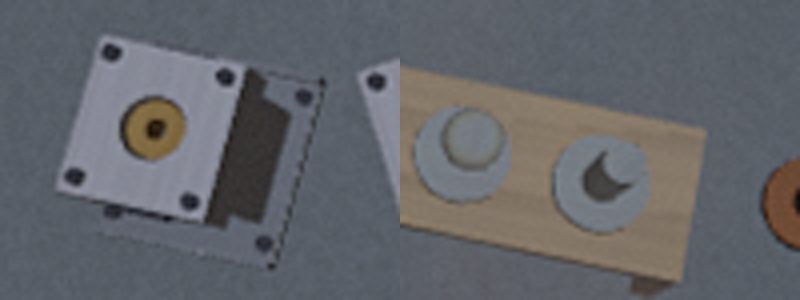

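```bash
python3 - <<'E'
from h import *
print("griptop",ray("top",357,165,.134),"collar",ray("top",350.25,171,.078),"ballcollar",ray("top",300+62/4,125+153/4,.078))
print("side grip top",ray("side",333,239,.134), "side brass",ray("side",214,111,.085))
print("bore",ray("top",83.5,172,.0875))
print("tcp px side",proj("side",[.2133,.5869,.2302]))
C=cloud("side",np.load("side.npy"))
for v in range(5,100,10): print(v,[tuple(C[v,u].round(2)) for u in (60,70,80,90,100)])
C=cloud("top",np.load("top.npy")); print("bottle",C[255,63])
E
```

```text
griptop [ 0.51416176 -0.29893757  0.134     ] collar [ 0.51215659 -0.29734406  0.078     ] ballcollar [ 0.52965304 -0.21883891  0.078     ]
side grip top [ 0.51465484 -0.29408799  0.134     ] side brass [0.506126   0.30359749 0.085     ]
bore [0.50467405 0.30108406 0.0875    ]
tcp px side [76.01274328 46.76554795]
5 [(np.float64(0.2), np.float64(0.55), np.float64(0.37)), (np.float64(0.23), np.float64(0.55), np.float64(0.36)), (np.float64(0.32), np.float64(1.2), np.float64(0.1)), (np.float64(0.36), np.float64(1.2), np.float64(0.09)), (np.float64(0.4), np.float64(1.19), np.float64(0.09))]
15 [(np.float64(0.19), np.float64(0.55), np.float64(0.34)), (np.float64(0.22), np.float64(0.57), np.float64(0.33)), (np.float64(0.31), np.float64(1.2), np.float64(0.06)), (np.float64(0.35), np.float64(1.2), np.float64(0.05)), (np.float64(0.39), np.float64(1.2), np.float64(0.04))]
25 [(np.float64(0.19), np.float64(0.53), np.float64(0.33)), (np.float64(0.21), np.float64(0.56), np.float64(0.3)), (np.float64(0.3), np.float64(1.21), np.float64(0.02)), (np.float64(0.34), np.float64(1.2), np.float64(0.01)), 
[... 1376 characters left out ...]
np.float64(0.56), np.float64(0.15)), (np.float64(0.25), np.float64(0.56), np.float64(0.14))]
85 [(np.float64(0.14), np.float64(0.63), np.float64(0.1)), (np.float64(0.17), np.float64(0.58), np.float64(0.12)), (np.float64(0.19), np.float64(0.56), np.float64(0.13)), (np.float64(0.22), np.float64(0.55), np.float64(0.12)), (np.float64(0.25), np.float64(0.57), np.float64(0.1))]
95 [(np.float64(0.14), np.float64(1.19), np.float64(-0.25)), (np.float64(0.16), np.float64(0.56), np.float64(0.1)), (np.float64(0.18), np.float64(0.54), np.float64(0.11)), (np.float64(0.21), np.float64(0.52), np.float64(0.11)), (np.float64(0.25), np.float64(0.68), np.float64(0.01))]
bottle [0.32235967 0.31780296 0.11835554]
```

Emit:
jog_arm(
  targets=[
    [[0,0,-2.5],[0,0,0],100],
    [[-2,-1.5,-4],[0,0,1.3],100],
    [[-13.5,-9.4,-4],[0,0,2.6],100],
    [[-13.5,-9.4,-4],[0,0,3.9],100],
    [[-13.5,-9.4,-4],[0,0,5.2],100],
    [[-13.5,-9.4,-4],[0,0,6.5],100],
    [[-13.5,-9.4,-4],[0,0,7.8],100],
    [[-13.5,-9.4,-4],[0,0,9.1],100],
  ],
)

```text
time: 1.1
tool_pos: [0.4513, 0.2489, 0.3308]
tool_rot: [-0.0, 0.727, 0.687, -0.0]
contact_force: [0.0, 1.3, 0.3]
gripper_width: 1.0
grasp_force: 0.0
```

```bash
cat > go.py <<'E'
import sys
from h import *
from scipy.spatial.transform import Rotation as Ro
s=state(); q=s["tool_rot"]; R=Ro.from_quat([*q[1:],q[0]]).as_matrix()
g=np.array([float(x) for x in sys.argv[1:4]]); yaw=np.radians(float(sys.argv[4]))
y=np.array([np.cos(yaw),np.sin(yaw),0]); z=np.array([0,0,-1.]); T=np.stack([np.cross(y,z),y,z],1)
print("t",s["time"],"tcp",s["tool_pos"].round(4),"yawY",np.degrees(np.arctan2(R[1,1],R[0,1])).round(1),"w",round(s["gripper_width"],3),"F",s["contact_force"].round(1),"q",s["joint_pos"].round(2),"gf",s["grasp_force"])
print("shift",(R.T@(g-s["tool_pos"])/.025).round(2),"turn",np.degrees(Ro.from_matrix(R.T@T).as_rotvec()/8).round(2))
E
python3 go.py .513 -.297 .25 -12.6
```

```text
t 1.1 tcp [0.4513 0.2489 0.3308] yawY -3.2 w 1.0 F [0.  1.3 0.3] q [ 0.36 -0.25  1.73 -0.    1.66  0.42] gf 0.0
shift [-21.66   3.69   3.24] turn [-0.    0.    1.17]
```

Emit:
jog_arm(
  targets=[
    [[-21.7,3.7,0],[0,0,1.2],100],
    [[-21.7,3.7,0],[0,0,1.2],100],
    [[-21.7,3.7,0],[0,0,1.2],100],
    [[-21.7,3.7,0],[0,0,1.2],100],
    [[-21.7,3.7,0],[0,0,1.2],100],
    [[-21.7,3.7,0],[0,0,1.2],100],
    [[-21.7,3.7,0],[0,0,1.2],100],
    [[-21.7,3.7,3],[0,0,1.2],100],
  ],
)

```text
time: 2.1
tool_pos: [0.5103, -0.2381, 0.2994]
tool_rot: [0.003, 0.78, 0.626, 0.001]
contact_force: [1.6, 0.7, -0.6]
gripper_width: 0.998
grasp_force: 0.0
```

```bash
python3 go.py .513 -.297 .25 -12.6; python3 - <<'E'
from h import *
a,d=grab_frame("side"); u,v=proj("side",[.513,-.297,.134]).astype(int); print(u,v)
cv2.imwrite("pics/s1.png",cv2.resize(a[v-100:v+60,u-90:u+90],None,fx=3,fy=3)[...,::-1])
E
```

```text
t 2.1 tcp [ 0.5103 -0.2381  0.2994] yawY -12.5 w 0.998 F [ 1.6  0.7 -0.6] q [-0.57 -0.13  1.68  0.    1.59 -0.35] gf 0.0
shift [-2.27  0.6   1.99] turn [0.04 0.02 0.02]
333 240
```

View pics/s1.png

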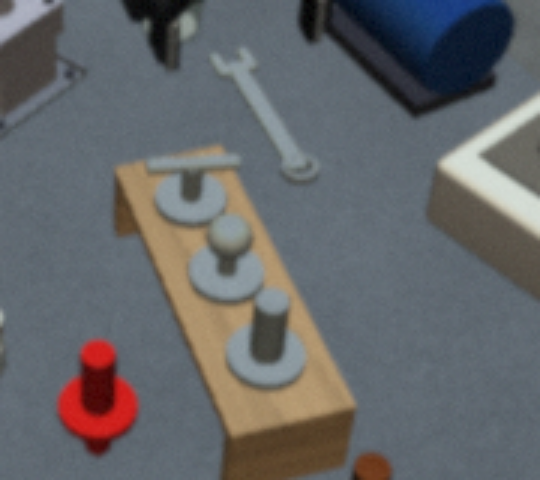

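The grip top appears at crop (272,300), i.e. side pixel (334,240), which matches the projected estimate (333,240).

Emit:
jog_arm(
  targets=[
    [[-2.3,0.6,0],[0,0,0],100],
    [[-2.3,0.6,2],[0,0,0],100],
    [[-2.3,0.6,4],[0,0,0],100],
    [[-2.3,0.6,4],[0,0,0],100],
  ],
)

```text
time: 2.65
tool_pos: [0.5086, -0.2922, 0.1907]
tool_rot: [-0.006, 0.779, 0.627, -0.001]
contact_force: [0.3, 0.5, -0.3]
gripper_width: 1.001
grasp_force: 0.0
```

```bash
python3 go.py .513 -.297 .089 -12.6
```

```text
t 2.65 tcp [ 0.5086 -0.2922  0.1907] yawY -12.4 w 1.001 F [ 0.3  0.5 -0.3] q [-0.65 -0.    1.74  0.    1.42 -0.43] gf 0.0
shift [-0.17  0.26  4.06] turn [-0.08 -0.03  0.03]
```

Emit:
jog_arm(
  targets=[
    [[-0.2,0.2,1],[0,0,0],100],
    [[-0.2,0.2,2],[0,0,0],100],
    [[-0.2,0.2,2],[0,0,0],100],
    [[-0.2,0.2,2],[0,0,0],100],
  ],
)

```text
time: 3.15
tool_pos: [0.5165, -0.3008, 0.1494]
tool_rot: [0.002, 0.779, 0.627, 0.0]
contact_force: [-0.3, -0.2, -0.4]
gripper_width: 1.001
grasp_force: 0.0
```

```bash
python3 go.py .513 -.297 .089 -12.6
```

```text
t 3.15 tcp [ 0.5165 -0.3008  0.1494] yawY -12.4 w 1.001 F [-0.3 -0.2 -0.4] q [-0.65  0.05  1.76  0.    1.33 -0.44] gf 0.0
shift [ 0.12 -0.18  2.42] turn [0.02 0.01 0.03]
```

Emit:
jog_arm(
  targets=[
    [[0.12,-0.15,1],[0,0,0],100],
    [[0.12,-0.15,2.4],[0,0,0],100],
    [[0.12,-0.15,2.4],[0,0,0],100],
    [[0.12,-0.15,2.4],[0,0,0],100],
    [[0.12,-0.15,2.4],[0,0,0],100],
  ],
)

```text
time: 3.78
tool_pos: [0.5137, -0.2975, 0.0894]
tool_rot: [0.002, 0.779, 0.627, 0.0]
contact_force: [0.0, -0.3, 0.7]
gripper_width: 0.998
grasp_force: 0.0
```

```bash
python3 go.py .513 -.297 .089 -12.6
```

```text
t 3.775 tcp [ 0.5137 -0.2975  0.0894] yawY -12.4 w 0.998 F [ 0.  -0.3  0.7] q [-0.65  0.1   1.81 -0.    1.23 -0.43] gf 0.0
shift [ 0.01 -0.03  0.01] turn [0.03 0.01 0.03]
```

Close.

Emit:
jog_arm(
  targets=[
    [[0,0,0],[0,0,0],15],
    [[0,0,0],[0,0,0],0],
    [[0,0,0],[0,0,0],0],
    [[0,0,0],[0,0,0],0],
    [[0,0,0],[0,0,0],0],
    [[0,0,0],[0,0,0],0],
    [[0,0,0],[0,0,0],0],
    [[0,0,0],[0,0,0],0],
  ],
)

```text
time: 4.78
tool_pos: [0.5127, -0.2967, 0.0872]
tool_rot: [0.001, 0.779, 0.627, 0.0]
contact_force: [2.0, -0.4, 2.9]
gripper_width: 0.267
grasp_force: 59.1
```

```bash
python3 go.py .513 -.297 .089 -12.6
```

```text
t 4.775 tcp [ 0.5127 -0.2967  0.0872] yawY -12.4 w 0.267 F [ 2.  -0.4  2.9] q [-0.65  0.11  1.81  0.    1.23 -0.43] gf 59.08213019371033
shift [-0.01  0.02 -0.07] turn [0.01 0.   0.03]
```

Emit:
jog_arm(
  targets=[
    [[0,0,-1],[0,0,0],0],
    [[0,0,-2],[0,0,0],0],
    [[0,0,-3.5],[0,0,0],0],
    [[0,0,-5],[0,0,0],0],
    [[0,0,-6],[0,0,0],0],
    [[0,0,-6],[0,0,0],0],
  ],
)

```text
time: 5.52
tool_pos: [0.5125, -0.2967, 0.2375]
tool_rot: [0.001, 0.779, 0.627, 0.0]
contact_force: [-0.0, 0.5, -3.9]
gripper_width: 0.265
grasp_force: 61.0
```

```bash
python3 go.py .505 .302 .23 -12.6
```

```text
t 5.525 tcp [ 0.5125 -0.2967  0.2375] yawY -12.4 w 0.265 F [-0.   0.5 -3.9] q [-0.65 -0.03  1.69 -0.    1.48 -0.43] gf 61.041884422302246
shift [23.33 -5.43  0.27] turn [0.01 0.01 0.03]
```

Emit:
jog_arm(
  targets=[
    [[1,-0.2,-0.5],[0,0,0],0],
    [[3,-0.7,-0.5],[0,0,0],0],
    [[5,-1.2,-0.5],[0,0,0],0],
    [[7,-1.6,-0.5],[0,0,0],0],
    [[9,-2.1,-0.5],[0,0,0],0],
    [[11,-2.6,-0.5],[0,0,0],0],
    [[13,-3,-0.5],[0,0,0],0],
    [[15,-3.5,-0.5],[0,0,0],0],
  ],
)

```text
time: 6.52
tool_pos: [0.5053, 0.091, 0.247]
tool_rot: [-0.001, 0.779, 0.627, -0.001]
contact_force: [0.5, -0.2, -4.0]
gripper_width: 0.268
grasp_force: 60.9
```

```bash
python3 go.py .505 .302 .23 -12.6
```

```text
t 6.525 tcp [0.5053 0.091  0.247 ] yawY -12.3 w 0.268 F [ 0.5 -0.2 -4. ] q [ 0.03 -0.22  1.85  0.    1.52  0.25] gf 60.86619257926941
shift [ 8.24 -1.81  0.68] turn [-0.03  0.    0.03]
```

Emit:
jog_arm(
  targets=[
    [[2,-0.4,0],[0,0,0],0],
    [[4,-0.9,0],[0,0,0],0],
    [[6,-1.4,0],[0,0,0],0],
    [[7.5,-1.7,0],[0,0,0],0],
    [[8.3,-1.9,0.3],[0,0,0],0],
    [[8.3,-1.9,0.6],[0,0,0],0],
    [[8.3,-1.9,0.6],[0,0,0],0],
    [[8.3,-1.9,0.6],[0,0,0],0],
  ],
)

```text
time: 7.52
tool_pos: [0.5054, 0.3003, 0.234]
tool_rot: [0.0, 0.78, 0.626, -0.0]
contact_force: [0.1, -0.8, -3.4]
gripper_width: 0.268
grasp_force: 60.9
```

```bash
python3 go.py .505 .302 .17 -12.6; python3 - <<'E'
from h import *
s=state(); p=s["tool_pos"]; print(p)
for n in("side","top"):
    a,d=grab_frame(n); u,v=proj(n,[.505,.302,.14]).astype(int); print(n,u,v,"end",proj(n,p-[0,0,.062]),"mouth",proj(n,[.505,.302,.09]))
    u=max(u,70);v=max(v,70); cv2.imwrite(f"pics/{n}2.png",cv2.resize(a[v-70:v+70,u-70:u+70],None,fx=4,fy=4)[...,::-1]); print("off",u-70,v-70)
E
```

```text
t 7.525 tcp [0.5054 0.3003 0.234 ] yawY -12.5 w 0.268 F [ 0.1 -0.8 -3.4] q [ 0.41 -0.04  1.7  -0.    1.48  0.63] gf 60.866825580596924
shift [ 0.06 -0.03  2.56] turn [-0.    0.    0.02]
[0.50543786 0.30032002 0.23396732]
side 212 94 end [211.64374597  85.26280536] mouth [213.714808   109.93290962]
off 142 24
top 72 167 end [ 66.61020245 163.6745537 ] mouth [ 82.63150082 171.63931659]
off 2 97
```

View pics/side2.png

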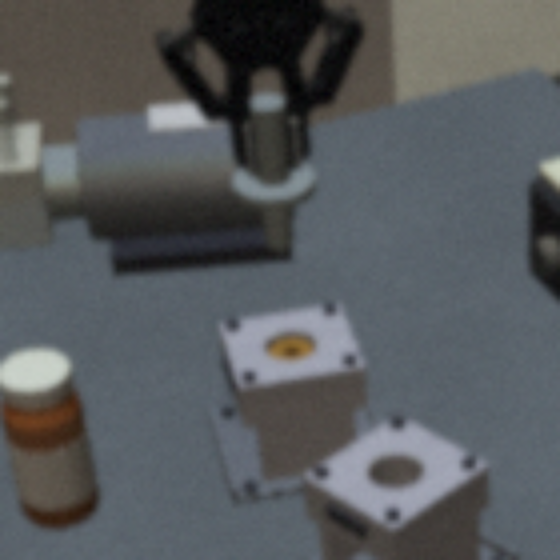

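Shaft end is seen at side (211,86), where the model predicts it (212,85). Bore mouth is at about (215,110). Aligned within about 2 mm.

Emit:
jog_arm(
  targets=[
    [[0.1,0,1],[0,0,0],0],
    [[0.1,0,2],[0,0,0],0],
    [[0.1,0,3.1],[0,0,0],0],
    [[0.1,0,3.1],[0,0,0],0],
    [[0.1,0,3.1],[0,0,0],0],
    [[0.1,0,3.1],[0,0,0],0],
  ],
)

```text
time: 8.38
tool_pos: [0.5071, 0.3042, 0.1589]
tool_rot: [0.0, 0.779, 0.627, 0.002]
contact_force: [0.9, 0.7, -3.1]
gripper_width: 0.264
grasp_force: 60.9
```

```bash
python3 go.py .506 .3025 .108 -12.6; python3 - <<'E'
from h import *
a,d=grab_frame("side"); u,v=214,95
cv2.imwrite("pics/s3.png",cv2.resize(a[v-60:v+60,u-60:u+60],None,fx=4,fy=4)[...,::-1])
E
```

```text
t 8.375 tcp [0.5071 0.3042 0.1589] yawY -12.4 w 0.264 F [ 0.9  0.7 -3.1] q [ 0.41  0.03  1.76 -0.    1.35  0.63] gf 60.85140109062195
shift [-0.08 -0.03  2.04] turn [ 0.02 -0.01  0.03]
```

View pics/s3.png

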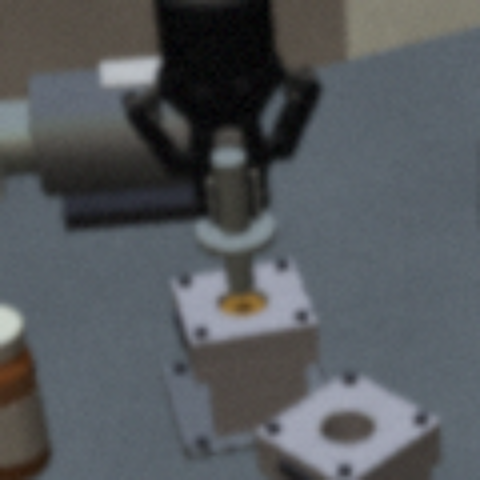

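The shaft end at crop (240,292) is just above the bore at (242,304), and centred.

Emit:
jog_arm(
  targets=[
    [[-0.07,0,0.3],[0,0,0],0],
    [[-0.07,0,0.5],[0,0,0],0],
    [[-0.07,0,0.7],[0,0,0],0],
    [[-0.07,0,0.9],[0,0,0],0],
  ],
)

```text
time: 8.93
tool_pos: [0.5069, 0.3028, 0.1373]
tool_rot: [0.0, 0.779, 0.627, 0.002]
contact_force: [-3.2, -0.3, 8.4]
gripper_width: 0.266
grasp_force: 62.1
```

```bash
python3 go.py .506 .3025 .107 -12.6
```

```text
t 8.925 tcp [0.5069 0.3028 0.1373] yawY -12.4 w 0.266 F [-3.2 -0.3  8.4] q [0.41 0.04 1.78 0.   1.31 0.63] gf 62.14076042175293
shift [-0.02 -0.03  1.21] turn [ 0.02 -0.02  0.03]
```

Emit:
jog_arm(
  targets=[
    [[0,0,0.2],[0,0,0],0],
    [[0,0,0.4],[0,0,0],0],
    [[0,0,0.6],[0,0,0],0],
    [[0,0,0.8],[0,0,0],0],
    [[0,0,1.0],[0,0,0],0],
    [[0,0,1.1],[0,0,0],0],
    [[0,0,1.1],[0,0,0],0],
  ],
)

```text
time: 9.8
tool_pos: [0.5058, 0.3023, 0.1072]
tool_rot: [0.0, 0.779, 0.627, 0.0]
contact_force: [-2.1, -0.9, -1.1]
gripper_width: 0.262
grasp_force: 61.4
```

```bash
python3 go.py .506 .3025 .107 -12.6
```

```text
t 9.8 tcp [0.5058 0.3023 0.1072] yawY -12.4 w 0.262 F [-2.1 -0.9 -1.1] q [0.41 0.08 1.8  0.   1.26 0.63] gf 61.43787860870361
shift [0.01 0.01 0.01] turn [ 0.   -0.    0.03]
```

Emit:
jog_arm(
  targets=[
    [[0,0,0.06],[0,0,0],0],
    [[0,0,0.06],[0,0,0],0],
  ],
)

```text
time: 10.05
tool_pos: [0.506, 0.3024, 0.1071]
tool_rot: [0.0, 0.779, 0.627, 0.0]
contact_force: [-3.9, -3.3, 6.8]
gripper_width: 0.266
grasp_force: 62.1
```

```bash
python3 go.py .506 .3025 .107 -12.6; python3 - <<'E'
from h import *
a,d=grab_frame("side"); u,v=214,110
x=cv2.resize(a[v-60:v+60,u-60:u+60],None,fx=4,fy=4,interpolation=2); b,d=grab_frame("top")
cv2.imwrite("pics/s4.png",np.hstack([x,cv2.resize(b[125:225,25:100],(360,480),interpolation=2)])[:,:800,::-1])
E
```

```text
t 10.05 tcp [0.506  0.3024 0.1071] yawY -12.4 w 0.266 F [-3.9 -3.3  6.8] q [ 0.41  0.08  1.8  -0.    1.26  0.63] gf 62.148120403289795
shift [ 0. -0.  0.] turn [ 0.01 -0.    0.03]
```

View pics/s4.png

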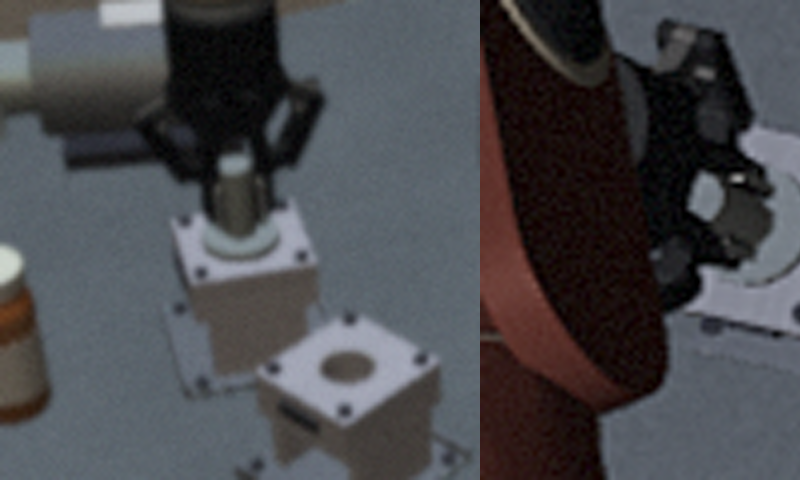

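The collar is seated on the block: contact force rises with no further motion. The earlier push force vanished, so the bushing has left the bore. Releasing and retreating.

Emit:
jog_arm(
  targets=[
    [[0,0,-0.03],[0,0,0],30],
    [[0,0,-0.03],[0,0,0],60],
    [[0,0,-0.03],[0,0,0],100],
    [[0,0,-0.03],[0,0,0],100],
    [[0,0,-0.03],[0,0,0],100],
  ],
)

```text
time: 10.78
tool_pos: [0.5055, 0.3022, 0.1058]
tool_rot: [-0.0, 0.779, 0.627, -0.0]
contact_force: [-0.2, -0.5, -0.3]
gripper_width: 1.002
grasp_force: 0.0
```

Emit:
jog_arm(
  targets=[
    [[0,0,-1],[0,0,0],100],
    [[0,0,-2],[0,0,0],100],
    [[0,0,-4],[0,0,0],100],
    [[0,0,-6],[0,0,0],100],
    [[-2,0,-7],[0,0,0],100],
    [[-4,0,-7],[0,0,0],100],
    [[-6,0,-7],[0,0,0],100],
    [[-8,0,-7],[0,0,0],100],
  ],
)

```text
time: 11.78
tool_pos: [0.4621, 0.1055, 0.2811]
tool_rot: [0.0, 0.779, 0.627, 0.0]
contact_force: [0.1, -0.4, 0.1]
gripper_width: 0.999
grasp_force: 0.0
```

```bash
python3 go.py .506 .3025 .107 -12.6; python3 - <<'E'
from h import *
b,d=grab_frame("top"); a,ds=grab_frame("side"); C=cloud("top",d)
print("griptop",ray("top",100,100,.154)[:0], C[150:190,60:100][(C[150:190,60:100,2]>.14)].mean(0))
hsv=cv2.cvtColor(a,cv2.COLOR_RGB2HSV)[80:170,180:260]; print("brass px side",((hsv[...,0]>12)&(hsv[...,0]<32)&(hsv[...,1]>110)).sum())
cv2.imwrite("pics/s5.png",np.hstack([cv2.resize(a[60:180,150:270],(400,400),interpolation=2),cv2.resize(b[125:225,40:140],(400,400),interpolation=2)])[...,::-1])
E
```

```text
t 11.775 tcp [0.4621 0.1055 0.2811] yawY -12.4 w 0.999 F [ 0.1 -0.4  0.1] q [ 0.07 -0.35  1.89 -0.    1.6   0.28] gf 0.0
shift [8.07 0.02 6.96] turn [ 0.01 -0.    0.03]
griptop [] [0.42932478 0.11400188 0.53833275]
brass px side 0
```

View pics/s5.png

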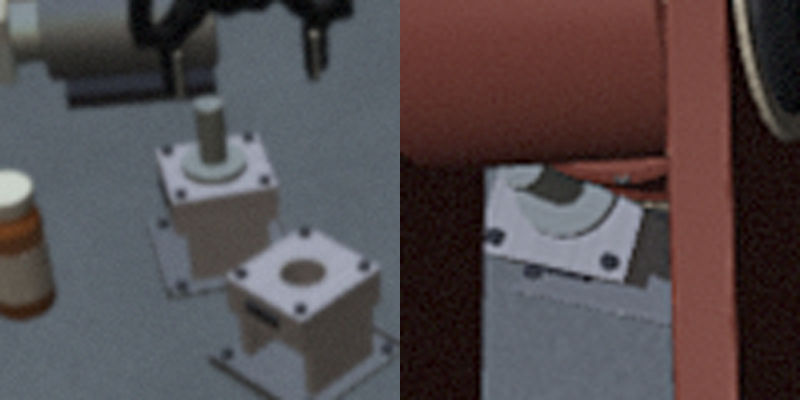

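The drift stands upright in the bore, grip at crop (210,130), with its collar flat on the block at (213,163). No brass shows at the bore, and the robot is clear.

```bash
python3 -c "
from plant import *
print(job_done())"
```

```text
the job is handed in; nothing more can be done
None
```

The drift is standing upright in the correct bracket's bore with its collar down on the block, and the job is handed in at about 12 s. The push force vanished partway down, so the bushing came free, but the bracket leg hid it and I never saw it on the base.

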